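# Hold a glued carton shut in the sealing press

## Task

The end flap of the cover-glass carton has just been glued: slide the carton along the worktop, without lifting it or disturbing the other things, into the bay of the bench press until it is fully home against the stop. Then press the knob of the press down until the dark ring on its spindle is level with the top of the collar (18 mm down, not bottomed), so that the foot presses on the carton, and keep it held there: the program finishes while still holding the knob down.

Things in the scene. Friction and masses are not known exactly. Their poses are not given: they have to be found in the camera images.
- carton: plain cardboard carton of cover glasses, 68 mm (its x) by 112 mm (its y, the long axis) by 34 mm tall, about 0.09 kg, loose, lying flat on the worktop to the right of the press with one end roughly facing the press. Origin: centre of its underside; z up. Its two ends are alike.
- press: grey bench sealing press bolted to the worktop, standing differently in every run. Origin: on the worktop straight below the pressing foot; its y axis is the slide-in direction, from the open mouth (-y side, robot's right) to an upright stop plate (face at y = +38 mm, 50 mm tall). Column 50 mm wide behind the stop, y = 48 to 96 mm; arm 44 mm wide over the bay, forward to y = -22 mm, z = 97 to 127 mm.
- seat (a point): point on the worktop where the carton's origin lies when the carton is fully home against the stop (18 mm in front of the press's origin, towards the mouth); axes as the press's. A seated carton sticks 20 mm out of the mouth.
- mouth (a point): point on the worktop in the middle of the open mouth (54 mm in front of the press's origin); axes as the press's. The bay is the bare worktop between two metal cheeks 22 mm high, 76 mm apart inside (4 mm play either side of the carton) from the stop to 31 mm in front of the press's origin; from there they flare outward to about 100 mm apart at the mouth.
- knob_top (a point): centre of the flat top of the press's black round knob (42 mm across, flat part 30 mm across), on the vertical spindle over the press's origin; 207 mm above the worktop when up. Pushing it straight down moves the spindle down. The steel collar round the spindle has its top 140 mm above the worktop.
- spindle (a joint): how far the knob is pressed down, m: 0 = up (springs back if released), 0.028 = bottomed. A dark ring 4 mm tall on the spindle comes level with the collar's top at 0.018. It takes about 2 N to start; the foot meets the seated carton at about 0.008; push-back about 11.5 N at 0.018, 17.5 N bottomed (150 N/m before the foot meets the carton, 600 N/m after).
- foot: round black pressing foot, 30 mm across, sprung on the lower end of the spindle; its underside is 42 mm above the worktop when the knob is up, 8 mm above the carton's top. Origin (not the foot itself): rides with the foot and lies on the worktop, under the foot's centre, when the knob is up.
- jar: bystander: clear lidded specimen jar, 43 mm across, 48 mm tall; origin: centre of its underside. Leave alone.
- oil: bystander: small brown dropper bottle with a black cap, 34 mm across, 70 mm tall; origin: centre of its underside. Leave alone.
- timer: bystander: white digital bench timer on its wedge back, 38 mm deep, 66 mm wide, 63 mm tall; origin: centre of its underside. Leave alone.
- coplin: bystander: clear ribbed staining jar with a wide foot, 64 mm across, 86 mm tall; origin: centre of its underside. Leave alone.
- slides: bystander: stack of glass slides, 29x78x9 mm; origin: centre of its underside. Leave alone.

How it is judged:
By the outcome, as a careful person would: the job done as asked, in the order asked, and still so for the second after the job is handed in, while the arm keeps its last pose, push and grip.
It also fails if it takes over 58 s, if anything falls off the work surface, if the arm or the gripper's body presses on something with over 40 N, if the wrist force passes 120 N, or if a joint passes its speed limit or range.

## Robot

A 7-joint arm with a two-finger parallel gripper is mounted at the origin on a cart in front of the work surface, level with it; the furniture and walls round the work are solid. World frame = base frame: x ahead of the robot, y to its left, z up, the work surface at z = 0. Lengths are in m, angles in rad, forces in N, time in s.
With the tool pointing down it reaches from about 0.425 to 0.875 m from the base axis. Payload 4.7 kg.
Tool frame: the origin (TCP) lies at the very end of the fingers, on their centre line; the grasp point (between the pads) lies 19 mm behind it; z points along the fingers, y is the direction in which the jaws open and shut (so a half turn about z gives the same grasp; the last joint's range is limited). The gripper opens to 85 mm and grips with 20 to 120 N. Pads are 22 mm wide; open, the fingers measure 114 mm over their backs; the gripper's body (76 mm by 85 mm) begins 54 mm behind the grasp point. The pads swing forward as they close: fully open they stand 13 mm farther back than shut.
Start: joints at [1.145, 0.321, -0.07, 1.45, 0.023, 1.371, -0.057], TCP at [0.277, -0.588, 0.231] pointing down, gripper open.
Joint ranges: [-2.86, 2.86], [-0.3, 2.09], [-1.38, 1.24], [0.06, 2.45], [-1.56, 4.7], [0.09, 2.05], [-2.69, 2.69]. Speed limits (rad/s): [2.57, 2.57, 3.14, 3.14, 3.14, 3.14, 3.14].

## Interface

Orientations are given as a unit quaternion [w, x, y, z].
In Python, from station import robot gives the robot as it stands. The module is installed in compiled form; this text tells all that it offers.
- The arm moves only by the shell command python3 -m creep 'ROWS' [FORCE]. ROWS is JSON, one flat list of numbers, 7 for each row, row after row: the closure in counts, from 0 (fully open) to 255 (shut), then the shift along the tool's x, y, z in m, then the turn, a rotation vector about the tool's x, y, z in degrees. A call has 1 to 20 rows; each row is the pose to reach, as a shift and turn from the pose measured when the call began, along the tool's axes at that moment; what a row does not reach only later rows make up. A row lasts 1/8 s, in which the tool goes at most 62.5 mm and 10.7 degrees, less where a joint would pass 70% of its speed; a pose out of reach is approached as far as the arm can. A call with a gripper value outside its range is refused whole. The fingers move at their own pace and stop on an object; FORCE is the grip in N (left out, the last holds). Time passes only in rows, so rows that repeat a pose let the fingers close. It gives the time, the measured TCP pose, the force and the opening at its end, in the units of the state.
- robot.sense(): the state, without advancing time (a new reading comes with each control period).
- robot.snapshot(name): name is "scene" or "top" or "wrist"; returns a dict with "color" (480x640x3 uint8, red, green, blue), "vertical_fov" (degrees; the focal length in pixels is half the picture's height over the tangent of half this angle, whatever the lens; pixels are square), "cx", "cy" (the principal point, pixels), "R" (3x3) and "t" (3): a world point X has camera coordinates R X + t. Camera axes: x right, y down, z forward; pixel columns grow to the right and rows downward; lengths in m; the calibration is good to about 2 mm. A picture is of the moment at which its call begins. There is no depth.
- robot.hand_in(): hands the job in, once; it reports no verdict.
The state is a dict: "t": time; "joint_pos": joint angles; "joint_vel": joint speeds; "joint_efforts": joint torques, N m; "ee_pos": TCP position; "orientation": TCP orientation; "ft_force": force on the tool from outside, world axes, zero at the start; "wrist_torque": the same for the moment, N m; "width": finger opening in m.
Only numpy, scipy, OpenCV 4.12 (cv2) and the standard library are available. Lean on these libraries where they do the work, as an engineer would, in place of code of your own. Each camera call takes 0.05 s, during which the arm holds its last target.

## Working session

There is one attempt and no reset: what is moved stays moved. The work goes in short steps, Python scripts to look and compute and a shell command to move; the robot and the scene stay as the last step left them, time stands still between calls to the robot, and variables do not carry over. Pictures are saved under pics/ and viewed, and the job is handed in when it is done.

```bash
mkdir -p pics; python3 - <<'E'
from station import robot
import cv2
s=robot.sense()
print({k:(v if not hasattr(v,'round') else v) for k,v in s.items()})
for n in ["scene","top","wrist"]:
    d=robot.snapshot(n); cv2.imwrite(f"pics/{n}0.png",d["color"][:,:,::-1]); print(n,d["vertical_fov"],d["cx"],d["cy"],d["R"],d["t"])
E
```

```text
{'t': 0.0, 'joint_pos': array([ 1.14514809,  0.32184948, -0.07008256,  1.45169207,  0.02260645,
        1.37078678, -0.0569412 ]), 'joint_vel': array([-3.70589344e-04, -7.12663992e-04,  9.83125097e-05,  2.75753985e-03,
       -1.94658444e-03, -1.61798570e-03,  1.84517563e-03]), 'joint_efforts': array([-1.74943361e-04, -4.93584430e+01, -3.81997610e-01, -3.14326215e+01,
        1.31659670e-02,  1.14222613e-02,  2.82403067e-05]), 'ee_pos': array([ 0.27643368, -0.58768975,  0.23019771]), 'orientation': array([-9.37956590e-04,  9.75925652e-01,  2.18101290e-01, -2.63679925e-04]), 'ft_force': array([-0.35173118,  0.05360629, -0.76503788]), 'wrist_torque': array([ 0.02217899, -0.00389098,  0.0277826 ]), 'width': 0.08495817287495677}
scene 57.712491904189804 318.09053156155477 236.06086991114077 [[ 0.43714272 -0.89913772  0.0213914 ]
 [-0.48134391 -0.25397874 -0.83892958]
 [ 0.7597462   0.35643534 -0.54381942]] [-0.37005346  0.35069529  0.59278236]
top 49.832129104538524 322.8132961071677 242.66265781519857 [[ 0.01216431 -0.99983007  0.01385163]
 [-0.9931224  -0.0136936  -0.11627717]
 [ 0.11644709 -0.01234193 -0.99312021]] [-0.12237988  0.5785692   1.28449188]
wrist 68.37167832872215 318.4991222662896 244.38285801820942 [[ 0.42466113 -0.90534723 -0.00305152]
 [-0.87190534 -0.40987796  0.26792003]
 [-0.24381141 -0.11111458 -0.96343632]] [-0.64919013 -0.03310435  0.37976845]
```

View pics/scene0.png

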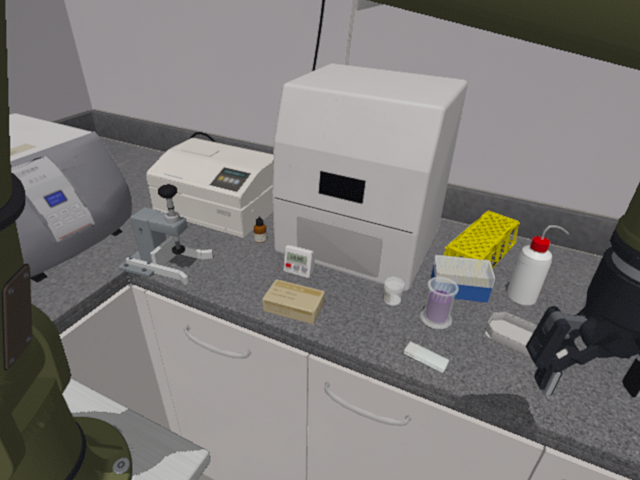

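View pics/top0.png

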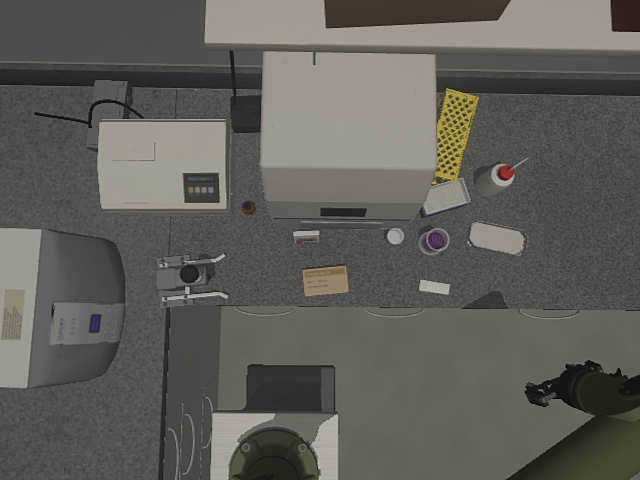

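View pics/wrist0.png

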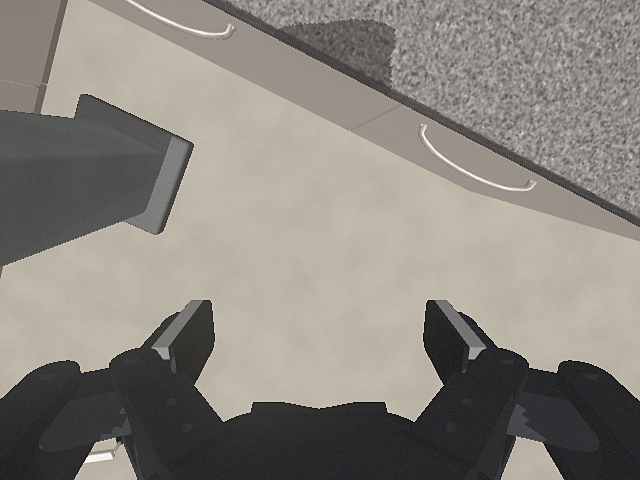

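Scene: press at left (top view knob ≈(190,274)), mouth facing right. Carton at ≈(326,281), timer (306,237) just behind it, jar (395,236), coplin (434,240), slides (434,287). I'll zoom in for the measurements.

```bash
cat > h.py <<'E'
import numpy as np, cv2
from station import robot
def cam(n):
    d=robot.snapshot(n); d["f"]=240/np.tan(np.radians(d["vertical_fov"]/2)); d["R"]=np.array(d["R"]); d["t"]=np.array(d["t"]); return d
def ray(d,u,v):
    c=-d["R"].T@d["t"]; r=d["R"].T@np.array([(u-d["cx"])/d["f"],(v-d["cy"])/d["f"],1]); return c,r
def plane(d,u,v,z):
    c,r=ray(d,u,v); return c+r*(z-c[2])/r[2]
def proj(d,X):
    p=d["R"]@np.array(X)+d["t"]; return d["f"]*p[0]/p[2]+d["cx"], d["f"]*p[1]/p[2]+d["cy"]
def tri(d1,p1,d2,p2):
    c1,r1=ray(d1,*p1); c2,r2=ray(d2,*p2)
    k=np.linalg.lstsq(np.c_[r1,-r2],c2-c1,rcond=None)[0]; a=c1+k[0]*r1;b=c2+k[1]*r2
    return (a+b)/2, np.linalg.norm(a-b)
E
python3 - <<'E'
from h import *
d=cam("top"); im=d["color"][:,:,::-1]
cv2.imwrite("pics/t1.png",cv2.resize(im[225:325,140:270],None,fx=6,fy=6,interpolation=cv2.INTER_CUBIC))
cv2.imwrite("pics/t2.png",cv2.resize(im[225:325,280:390],None,fx=6,fy=6,interpolation=cv2.INTER_CUBIC))
d=cam("scene"); im=d["color"][:,:,::-1]
cv2.imwrite("pics/s1.png",cv2.resize(im[175:290,110:240],None,fx=5,fy=5,interpolation=cv2.INTER_CUBIC))
for n in("top","scene"):
    d=cam(n); hsv=cv2.cvtColor(d["color"],cv2.COLOR_RGB2HSV)
    m=cv2.inRange(hsv,(12,70,90),(28,200,255)); m=cv2.morphologyEx(m,cv2.MORPH_CLOSE,np.ones((5,5)))
    for c in cv2.findContours(m,0,2)[0]:
        if cv2.contourArea(c)>150:
            print(n,cv2.contourArea(c),cv2.minAreaRect(c))
            if n=="top":
                b=cv2.boxPoints(cv2.minAreaRect(c)); print([plane(d,u,v,.034).round(4) for u,v in b])
            else: print(cv2.approxPolyDP(c,3,True)[:,0].tolist())
E
```

```text
top 1059.5 ((324.9046936035156, 280.57879638671875), (26.239282608032227, 43.114742279052734), 84.0938491821289)
[array([ 0.5103, -0.0632,  0.034 ]), array([ 0.523, -0.172,  0.034]), array([ 0.457 , -0.1793,  0.034 ]), array([ 0.4445, -0.0711,  0.034 ])]
top 2676.0 ((447.8634948730469, 137.85501098632812), (38.797176361083984, 96.32762145996094), 15.124006271362305)
[array([ 0.7493, -0.3565,  0.034 ]), array([ 1.0028, -0.4257,  0.034 ]), array([ 0.9766, -0.525 ,  0.034 ]), array([ 0.724 , -0.4536,  0.034 ])]
scene 437.0 ((289.23651123046875, 311.3630676269531), (54.10915756225586, 9.855596542358398), 14.931416511535645)
[[264, 301], [264, 309], [311, 322], [316, 316]]
scene 435.0 ((297.4667053222656, 292.4720153808594), (51.22536087036133, 14.62470531463623), 13.495734214782715)
[[271, 293], [293, 298], [296, 292], [321, 296], [322, 300], [321, 291], [281, 281], [275, 282]]
scene 277.0 ((501.6623840332031, 249.87107849121094), (16.37622833251953, 49.98089599609375), 51.546287536621094)
[[517, 229], [510, 233], [508, 243], [502, 240], [499, 254], [477, 259], [488, 259], [492, 268], [516, 242]]
```

View pics/t1.png

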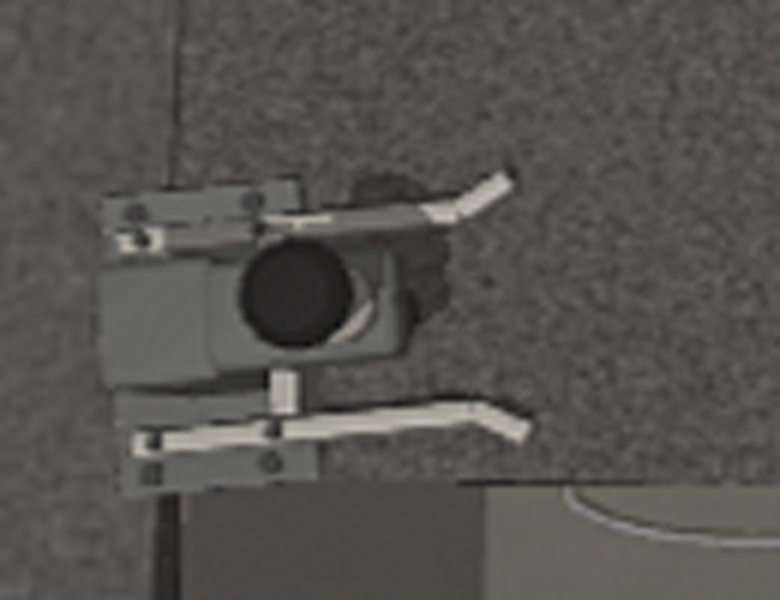

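View pics/t2.png

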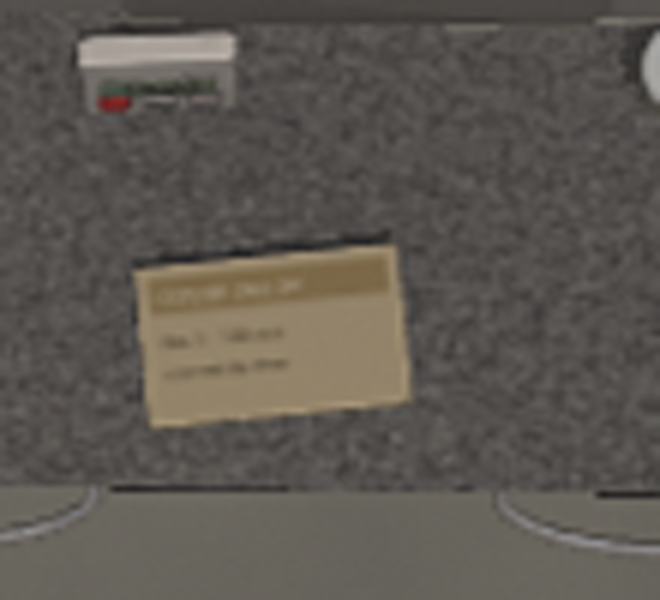

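View pics/s1.png

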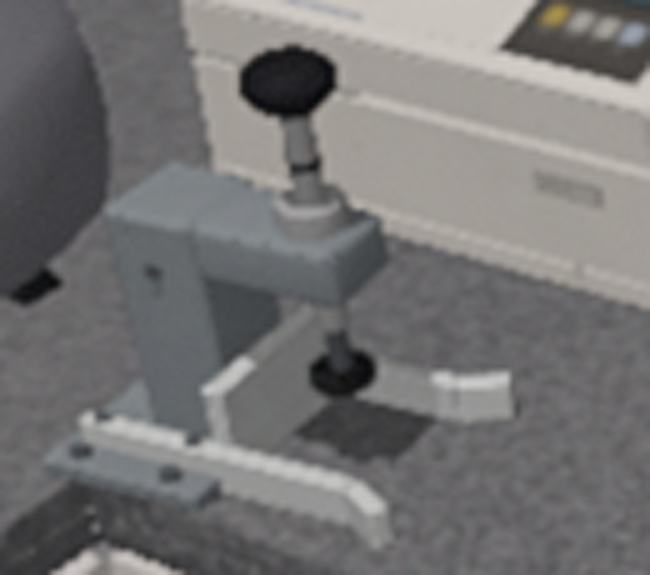

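```bash
python3 - <<'E'
from h import *
d=cam("top"); s=cam("scene")
o=lambda p,x0,y0,k:((p[0]+.5)/k-.5+x0,(p[1]+.5)/k-.5+y0)
C=np.array([plane(d,*o(p,280,225,6),.034) for p in [(135,269),(397,245),(412,401),(151,428)]])
print("carton",C.mean(0),[np.linalg.norm(C[i]-C[i-1]).round(4) for i in range(4)])
L=(C[0]+C[3]-C[1]-C[2]); L/=np.linalg.norm(L); print("long axis",L, np.degrees(np.arctan2(-L[0],L[1])))
for nm,a,b in [("near cheek",(145,444),(470,408)),("far cheek",(140,240),(440,213)),("far outer",(120,232),(0,0)),("flare ends",(508,182),(525,430))]:
    A=plane(d,*o(a,140,225,6),.022);B=plane(d,*o(b,140,225,6),.022); v=A-B; print(nm,A,B,np.degrees(np.arctan2(-v[0],v[1])))
# arm top edges z=.127
for a,b in [((105,265),(390,248)),((105,388),(400,357))]:
    A=plane(d,*o(a,140,225,6),.127);B=plane(d,*o(b,140,225,6),.127); v=A-B; print("arm",A,B,np.degrees(np.arctan2(-v[0],v[1])))
# knob
def dark(dd,x0,y0,x1,y1,th):
    g=cv2.cvtColor(dd["color"],cv2.COLOR_RGB2GRAY)[y0:y1,x0:x1]; m=(g<th).astype(np.uint8)
    n,l,st,c=cv2.connectedComponentsWithStats(m); i=1+np.argmax(st[1:,4]); 
    cs=cv2.findContours((l==i).astype(np.uint8),0,2)[0][0]; print(st[i],c[i]+[x0,y0]); return c[i]+[x0,y0]
kt=dark(d,175,260,205,290,35); ks=dark(s,155,180,182,202,35)
print("knob tri",tri(d,kt,s,ks)); print("knob plane .200",plane(d,*kt,.200))
print("ring proj top/scene for check")
print("foot scene", o((342,372),110,175,5), plane(s,*o((342,372),110,175,5),.046))
E
```

```text
carton [ 0.48377988 -0.1221599   0.034     ] [np.float64(0.0673), np.float64(0.1114), np.float64(0.0661), np.float64(0.1105)]
long axis [-0.10953004  0.99398349  0.        ] 6.288224887281221
near cheek [0.43332718 0.28642209 0.022     ] [0.45016655 0.15004745 0.022     ] 7.039179466342299
far cheek [0.51959172 0.29266972 0.022     ] [0.5328086  0.16576986 0.022     ] 5.946032305826373
far outer [0.52289033 0.30131228 0.022     ] [0.62195731 0.35746292 0.022     ] 119.54433528688732
flare ends [0.54647319 0.1372885  0.022     ] [0.44118586 0.12649491 0.022     ] -84.14673800853687
arm [0.50222273 0.27478058 0.127     ] [0.5103483  0.16382851 0.127     ] 4.188576144984472
arm [0.45427838 0.27241546 0.127     ] [0.4677744  0.15828471 0.127     ] 6.743942147621514
[ 6  5 18 18 85] [190.31764706 273.70588235]
[  4   5  18  13 162] [167.40123457 191.04320988]
knob tri (array([0.48646453, 0.18104249, 0.19736214]), np.float64(0.004145977388278143))
knob plane .200 [0.48769538 0.17882017 0.2       ]
ring proj top/scene for check
foot scene (178.0, 249.0) [0.48806323 0.18632392 0.046     ]
```

```bash
python3 -m creep '[50,0.05,-0.035,0,0,0,-10, 100,0.10,-0.07,0,0,0,-20, 147,0.15,-0.105,0,0,0,-30, 147,0.20,-0.14,0,0,0,-40, 147,0.25,-0.175,0,0,0,-50, 147,0.30,-0.21,0,0,0,-60, 147,0.34,-0.24,0,0,0,-71, 147,0.357,-0.251,0,0,0,-71, 147,0.357,-0.251,0,0,0,-71, 147,0.357,-0.251,0,0,0,-71]' 30
python3 - <<'E'
from h import *
from scipy.spatial.transform import Rotation as Ro
s=robot.sense(); q=s["orientation"]; print(s["ee_pos"],s["width"],s["joint_pos"]); print(Ro.from_quat(q[[1,2,3,0]]).as_matrix().round(3))
d=cam("wrist"); cv2.imwrite("pics/w1.png",d["color"][:,:,::-1])
d=cam("top"); cv2.imwrite("pics/t3.png",cv2.resize(d["color"][210:330,140:400,::-1],None,fx=3,fy=3,interpolation=cv2.INTER_CUBIC))
E
```

```text
t: 1.7
ee_pos: [0.4918, -0.2115, 0.2311]
orientation: [-0.0, 0.669, 0.743, -0.001]
ft_force: [-0.7, -0.8, -0.8]
width: 0.0364
[ 0.49180815 -0.21149556  0.2310608 ] 0.03642663538249119 [ 0.79426158  0.1029484  -0.46714032  1.72184723  0.04880956  1.32864586
  0.42134243]
[[-0.104  0.995 -0.001]
 [ 0.995  0.104 -0.001]
 [-0.001 -0.001 -1.   ]]
```

View pics/w1.png

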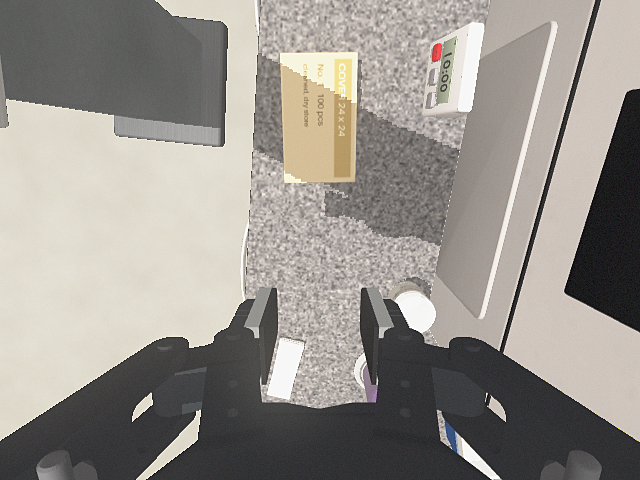

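View pics/t3.png

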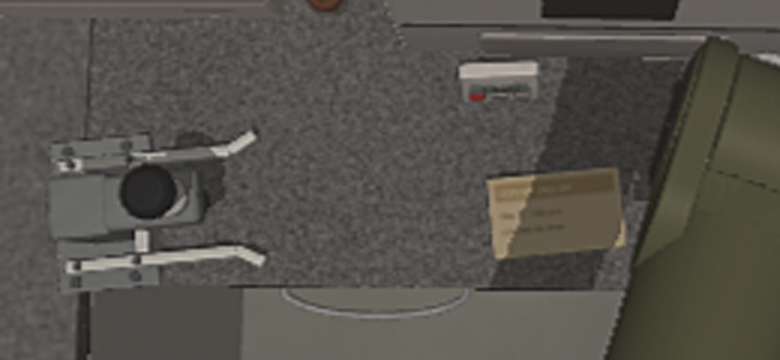

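```bash
python3 - <<'E'
from h import *
d=cam("wrist")
C=np.array([plane(d,*p,.034) for p in [(279.5,53),(357.5,53),(355.5,182),(285.5,182)]]); print(C,C.mean(0),[np.linalg.norm(C[i]-C[i-1]).round(4) for i in range(4)])
L=C[0]+C[1]-C[2]-C[3]; print(np.degrees(np.arctan2(-L[0],L[1])))
print("slides near end",plane(d,290,340,.009),"jar",plane(d,413,312,.048), "timer",plane(d,425,113,0))
t=cam("top")
from scipy.optimize import brentq
s=cam("scene")
# knob fit: dark mask
for n,dd,b in(("top",t,(172,255,208,292)),("scene",s,(153,178,184,204))):
    x0,y0,x1,y1=b; g=cv2.cvtColor(dd["color"],cv2.COLOR_RGB2GRAY)[y0:y1,x0:x1]
    for th in(40,48,56):
        m=(g<th).astype(np.uint8); k,l,st,c=cv2.connectedComponentsWithStats(m); i=1+np.argmax(st[1:,4]); print(n,th,st[i]+[x0,y0,0,0,0],c[i]+[x0,y0])
E
```

```text
[[ 0.44434944 -0.06969891  0.034     ]
 [ 0.51161576 -0.06279439  0.034     ]
 [ 0.52429023 -0.17269684  0.034     ]
 [ 0.45810375 -0.17951335  0.034     ]] [ 0.4845898  -0.12117587  0.034     ] [np.float64(0.1107), np.float64(0.0676), np.float64(0.1106), np.float64(0.0665)]
6.858906534114636
slides near end [ 0.47523275 -0.36201613  0.009     ] jar [ 0.59733167 -0.29429418  0.048     ] timer [ 0.58798012 -0.10119505  0.        ]
top 40 [181 265  18  18 126] [189.98412698 273.50793651]
top 48 [180 265  19  18 261] [188.96168582 273.47126437]
top 56 [180 265  19  18 275] [189.00363636 273.38909091]
scene 40 [159 185  18  13 177] [167.43502825 191.03954802]
scene 48 [158 185  19  13 191] [167.22513089 191.02617801]
scene 56 [158 185  19  14 200] [167.065 190.97 ]
```

```bash
python3 -m creep '[0,0.05,0.0018,0,0,0,0, 0,0.0902,0.0018,0.03,0,0,0, 0,0.0902,0.0018,0.08,0,0,-0.4, 0,0.0902,0.0018,0.13,0,0,-0.4, 0,0.0902,0.0018,0.15,0,0,-0.4, 0,0.0902,0.0018,0.15,0,0,-0.4, 0,0.0902,0.0018,0.15,0,0,-0.4, 0,0.0902,0.0018,0.15,0,0,-0.4]' 20
python3 - <<'E'
from h import *
s=robot.sense(); print(s["ee_pos"],s["width"],s["orientation"])
d=cam("wrist"); cv2.imwrite("pics/w2.png",d["color"][:,:,::-1])
E
```

```text
t: 2.95
ee_pos: [0.4856, -0.1209, 0.0826]
orientation: [0.001, 0.666, 0.746, 0.0]
ft_force: [0.3, 0.9, -0.2]
width: 0.0853
[ 0.48560897 -0.12086573  0.08261523] 0.08526890501192938 [1.16143367e-03 6.66323497e-01 7.45661825e-01 3.01163689e-04]
```

View pics/w2.png

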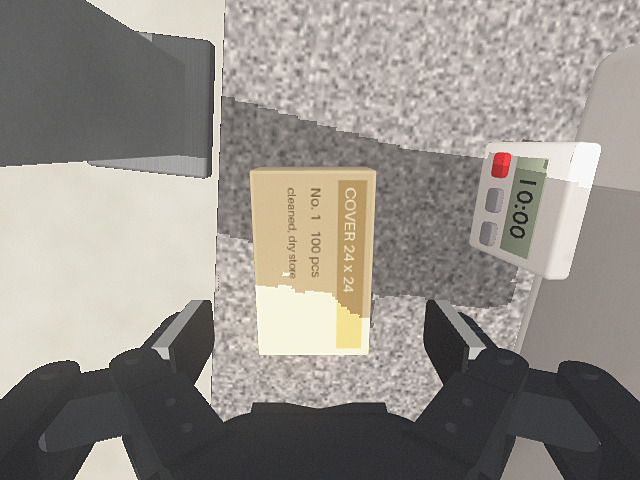

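```bash
python3 -m creep '[255,0,-0.03,0,0,0,0, 255,0,-0.060,0,0,0,0, 255,0,-0.060,0,0,0,0, 255,0,-0.060,0,0,0,0, 255,0,-0.060,0.03,0,0,0, 255,0,-0.060,0.055,0,0,0, 255,0,-0.060,0.0715,0,0,0, 255,0,-0.060,0.0715,0,0,0, 255,0,-0.060,0.0715,0,0,0]' 20
python3 - <<'E'
from h import *
s=robot.sense(); print(s["ee_pos"],s["width"],s["orientation"],s["ft_force"])
d=cam("wrist"); cv2.imwrite("pics/w3.png",d["color"][:,:,::-1])
E
```

```text
t: 4.12
ee_pos: [0.427, -0.1277, 0.0116]
orientation: [0.002, 0.666, 0.746, 0.001]
ft_force: [0.3, 0.1, -0.4]
width: -0.0001
[ 0.42695099 -0.1276689   0.01156296] -9.49333772706153e-05 [1.60771860e-03 6.66210792e-01 7.45761528e-01 5.82894082e-04] [ 0.28066978  0.11267784 -0.35943213]
```

View pics/w3.png

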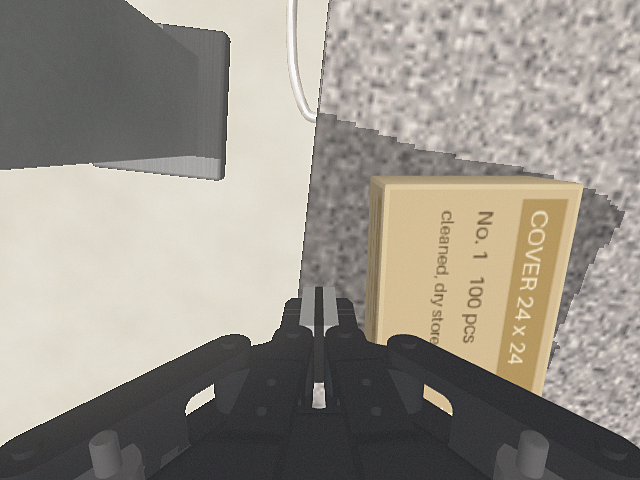

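```bash
python3 -m creep '[255,0,0.006,0,0,0,0, 255,0,0.012,0,0,0,0, 255,0,0.018,0,0,0,0, 255,0,0.024,0,0,0,0, 255,0,0.030,0,0,0,0, 255,0,0.036,0,0,0,0, 255,0,0.042,0,0,0,0, 255,0,0.042,0,0,0,0, 255,0,0.042,0,0,0,0]'
python3 - <<'E'
from h import *
s=robot.sense(); print(s["ee_pos"],s["ft_force"])
d=cam("wrist"); cv2.imwrite("pics/w4.png",d["color"][:,:,::-1])
d=cam("scene"); cv2.imwrite("pics/s4.png",cv2.resize(d["color"][170:350,100:350,::-1],None,fx=3,fy=3,interpolation=cv2.INTER_CUBIC))
E
```

```text
t: 5.3
ee_pos: [0.4688, -0.1231, 0.0119]
orientation: [0.002, 0.666, 0.746, 0.001]
ft_force: [0.2, -0.1, -0.2]
width: 0.0001
[ 0.46877488 -0.12305073  0.01185972] [ 0.24050658 -0.09581012 -0.20217194]
```

View pics/w4.png

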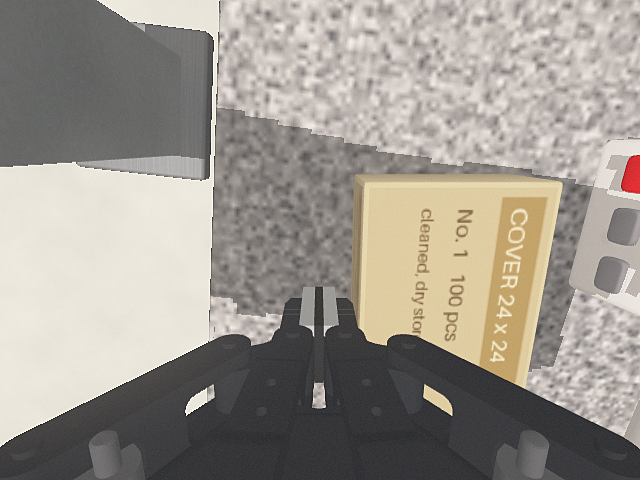

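View pics/s4.png

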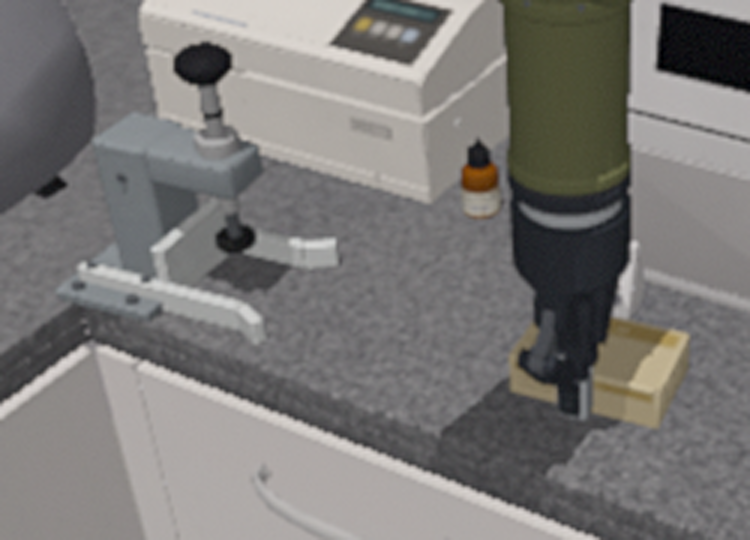

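```bash
python3 - <<'E'
from h import *
d=cam("wrist")
A=plane(d,361,182,.034);B=plane(d,561,182,.034);E=plane(d,366,330,.034);F=plane(d,525,385,.034)
print(A,B,E,F,np.linalg.norm(A-B))
for v in(E-A,F-B): print(np.degrees(np.arctan2(v[0],-v[1])))
f=(A+B)/2; y=np.radians(6.4); ey=np.array([-np.sin(y),np.cos(y),0]); c=f-.056*ey
print("c",c)
for O in([.488,.184,0],):
  p=np.radians(6.2); ex=np.array([np.cos(p),np.sin(p),0]); print("lat",(c-O)@ex, "long",(c-O)@[-np.sin(p),np.cos(p),0])
E
```

```text
[ 0.4778403  -0.06555923  0.034     ] [ 0.54490424 -0.05809601  0.034     ] [ 0.4876609  -0.12029673  0.034     ] [ 0.55418612 -0.13751448  0.034     ] 0.0674779404822039
10.171375994012934
6.666089000441537
c [ 0.51761453 -0.11747862  0.034     ]
lat -0.0031181831958201397 long -0.30291361224847757
```

```bash
python3 -m creep '[255,0,0.002,0,0,0,0, 255,0,0.0035,0,0,0,0, 255,0,0.0035,0,0,0,0, 255,0,-0.02,0,0,0,0, 255,0,-0.035,0,0,0,0, 255,0,-0.035,-0.04,0,0,0, 147,0,-0.035,-0.09,0,0,0, 147,-0.06,-0.02,-0.11,0,0,0, 147,-0.11,0.02,-0.11,0,0,0, 147,-0.11,0.045,-0.11,0,0,0, 147,-0.11,0.045,-0.11,0,0,0, 147,-0.11,0.045,-0.11,0,0,0]'
python3 - <<'E'
from h import *
s=robot.sense(); print(s["ee_pos"],s["ft_force"],s["width"])
d=cam("wrist"); cv2.imwrite("pics/w5.png",d["color"][:,:,::-1])
E
```

```text
t: 6.95
ee_pos: [0.5244, -0.2267, 0.1219]
orientation: [0.001, 0.666, 0.746, 0.0]
ft_force: [-0.4, -0.3, 0.3]
width: 0.0362
[ 0.52436181 -0.2266535   0.1219381 ] [-0.42295349 -0.25706058  0.27706754] 0.03624708465344022
```

View pics/w5.png

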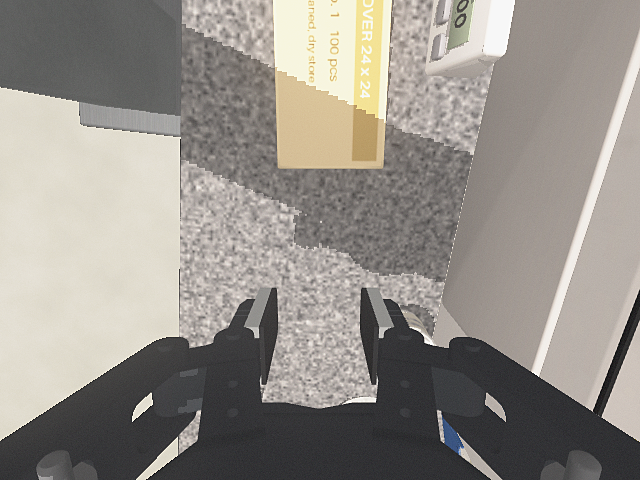

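```bash
python3 - <<'E'
from h import *
d=cam("wrist")
A=plane(d,278,168,.034);B=plane(d,383.5,167.5,.034);E=plane(d,274,5,.034);F=plane(d,392.5,5,.034)
print(A,B,np.linalg.norm(A-B))
for v in(E-A,F-B,): print(np.degrees(np.arctan2(-v[0],v[1])))
v=B-A; print(np.degrees(np.arctan2(v[1],v[0])))
y=np.radians(6.4); ey=np.array([-np.sin(y),np.cos(y),0]); c=(A+B)/2+.056*ey; O=[.488,.184,0]
p=np.radians(6.2); ex=np.array([np.cos(p),np.sin(p),0]); ep=np.array([-np.sin(p),np.cos(p),0]);print("c",c,"lat",(c-O)@ex, "long",(c-O)@ep)
e=robot.sense()["ee_pos"]; print("tcp lat,long",(e-O)@ex,(e-O)@ep, "jar",(plane(d,415,312,.048)))
E
```

```text
[ 0.4939006  -0.17554839  0.034     ] [ 0.56078853 -0.16774629  0.034     ] 0.06734142787583569
6.065246673411254
5.983608245524217
6.653162907291556
c [ 0.5211023  -0.11599633  0.034     ] lat 0.0005092733974677189 long -0.3018166726365193
tcp lat,long -0.008383892246910888 -0.41243011974176624 jar [ 0.59446173 -0.25879196  0.048     ]
```

```bash
python3 -m creep '[147,0.015,0.0085,0.02,0,0,0.2, 147,0.015,0.0085,0.06,0,0,0.2, 147,0.015,0.0085,0.10,0,0,0.2, 147,0.015,0.0085,0.114,0,0,0.2, 147,0.015,0.0085,0.114,0,0,0.2, 147,0.025,0.0085,0.114,0,0,0.2, 147,0.035,0.0085,0.114,0,0,0.2, 147,0.042,0.0085,0.114,0,0,0.2, 147,0.05,0.0085,0.114,0,0,0.2, 147,0.06,0.0085,0.114,0,0,0.2, 147,0.07,0.0085,0.114,0,0,0.2, 147,0.08,0.0085,0.114,0,0,0.2, 147,0.092,0.0085,0.114,0,0,0.2, 147,0.104,0.0085,0.114,0,0,0.2, 147,0.116,0.0085,0.114,0,0,0.2, 147,0.128,0.0085,0.114,0,0,0.2, 147,0.140,0.0085,0.114,0,0,0.2, 147,0.150,0.0085,0.114,0,0,0.2, 147,0.155,0.0085,0.114,0,0,0.2, 147,0.155,0.0085,0.114,0,0,0.2]' 40
python3 - <<'E'
from h import *
s=robot.sense(); print(s["ee_pos"],s["ft_force"],s["width"])
e=s["ee_pos"]; O=[.488,.184,0];p=np.radians(6.2); ex=np.array([np.cos(p),np.sin(p),0]); ep=np.array([-np.sin(p),np.cos(p),0]);print("tcp lat,long",(e-O)@ex,(e-O)@ep)
d=cam("wrist"); cv2.imwrite("pics/w6.png",d["color"][:,:,::-1])
d=cam("scene"); cv2.imwrite("pics/s6.png",cv2.resize(d["color"][170:350,100:350,::-1],None,fx=3,fy=3,interpolation=cv2.INTER_CUBIC))
d=cam("top"); cv2.imwrite("pics/t6.png",cv2.resize(d["color"][210:330,140:400,::-1],None,fx=3,fy=3,interpolation=cv2.INTER_CUBIC))
E
```

```text
t: 9.55
ee_pos: [0.5154, -0.0716, 0.0078]
orientation: [0.002, 0.667, 0.745, 0.0]
ft_force: [-0.3, 0.4, 1.0]
width: 0.0361
[ 0.51543128 -0.07162054  0.00778614] [-0.33834965  0.42413849  0.96865431] 0.03609796452402944
tcp lat,long -0.0003360157306312889 -0.25708796953679214
```

View pics/w6.png

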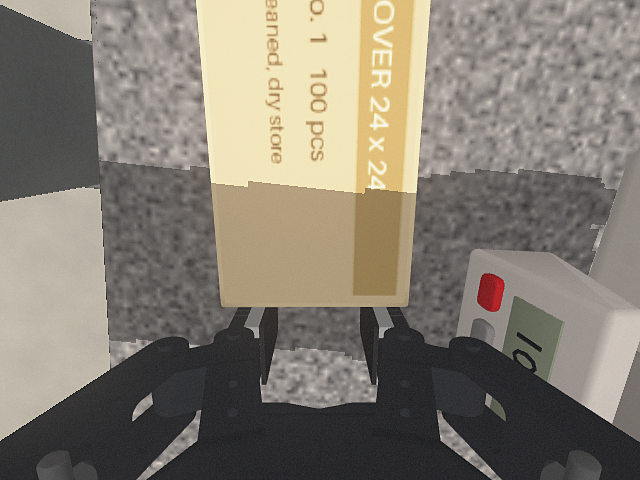

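View pics/s6.png

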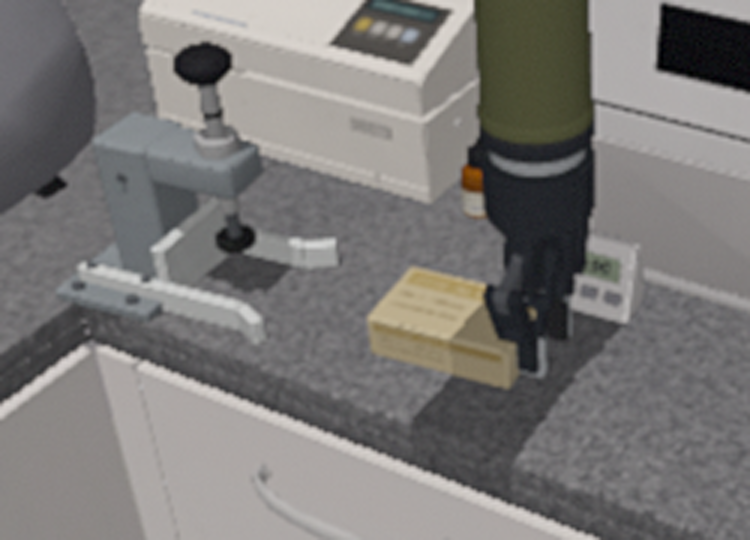

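View pics/t6.png

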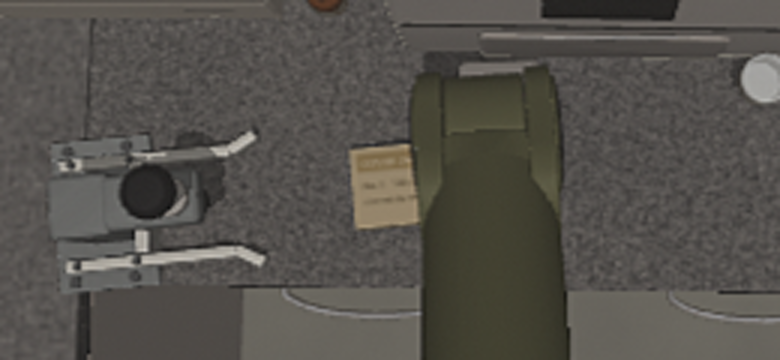

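```bash
python3 -m creep '[147,0.01,0,0,0,0,-0.2, 147,0.02,0,0,0,0,-0.2, 147,0.03,0,0,0,0,-0.2, 147,0.04,0,0,0,0,-0.2, 147,0.05,0,0,0,0,-0.2, 147,0.06,0,0,0,0,-0.2, 147,0.07,0,0,0,0,-0.2, 147,0.075,0,0,0,0,-0.2, 147,0.075,0,0,0,0,-0.2]'
python3 - <<'E'
from h import *
s=robot.sense(); print(s["ee_pos"],s["ft_force"],s["width"])
e=s["ee_pos"]; O=[.488,.184,0];p=np.radians(6.2); ex=np.array([np.cos(p),np.sin(p),0]); ep=np.array([-np.sin(p),np.cos(p),0]);print("tcp lat,long",(e-O)@ex,(e-O)@ep)
d=cam("wrist"); cv2.imwrite("pics/w7.png",d["color"][:,:,::-1])
d=cam("top"); cv2.imwrite("pics/t7.png",cv2.resize(d["color"][235:315,150:280,::-1],None,fx=6,fy=6,interpolation=cv2.INTER_CUBIC))
E
```

```text
t: 10.82
ee_pos: [0.5072, 0.0028, 0.0075]
orientation: [0.001, 0.666, 0.746, 0.0]
ft_force: [-0.7, -0.2, -0.5]
width: 0.0362
[0.50718578 0.00275855 0.00750671] [-0.68685486 -0.15608442 -0.46522264] 0.03623157259966956
tcp lat,long -0.0005003967971225808 -0.18225341586179125
```

View pics/w7.png

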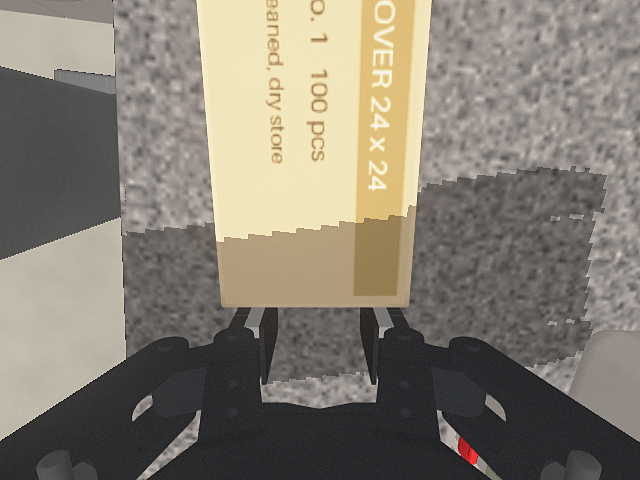

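View pics/t7.png

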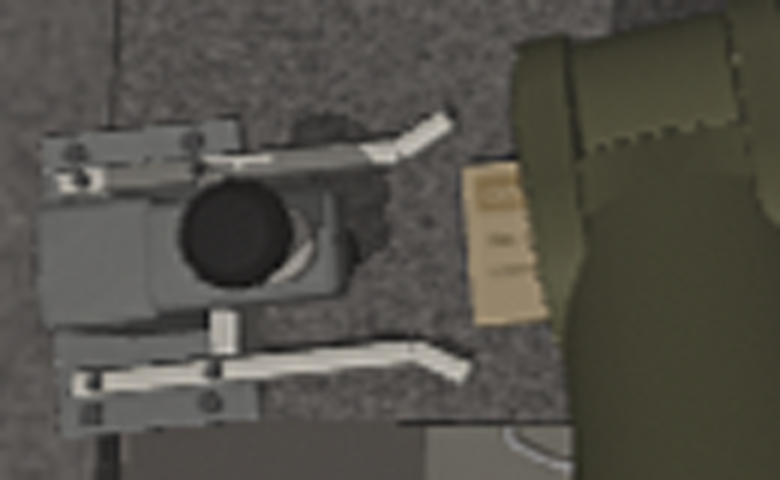

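```bash
python3 -m creep '[147,0.008,0,0,0,0,0, 147,0.016,0,0,0,0,0, 147,0.024,0,0,0,0,0, 147,0.032,0,0,0,0,0, 147,0.04,0,0,0,0,0, 147,0.048,0,0,0,0,0, 147,0.055,0,0,0,0,0, 147,0.055,0,0,0,0,0]'
python3 - <<'E'
from h import *
s=robot.sense(); print(s["ee_pos"],s["ft_force"],s["width"])
d=cam("scene"); cv2.imwrite("pics/s8.png",cv2.resize(d["color"][175:290,110:240,::-1],None,fx=5,fy=5,interpolation=cv2.INTER_CUBIC))
d=cam("top"); cv2.imwrite("pics/t8.png",cv2.resize(d["color"][235:315,150:280,::-1],None,fx=6,fy=6,interpolation=cv2.INTER_CUBIC))
E
```

```text
t: 11.92
ee_pos: [0.501, 0.0576, 0.0074]
orientation: [0.001, 0.666, 0.746, 0.0]
ft_force: [-0.0, 0.0, 0.2]
width: 0.036
[0.50102191 0.05764283 0.00739579] [-0.04187144  0.00219049  0.21582247] 0.03597765452519389
```

View pics/s8.png

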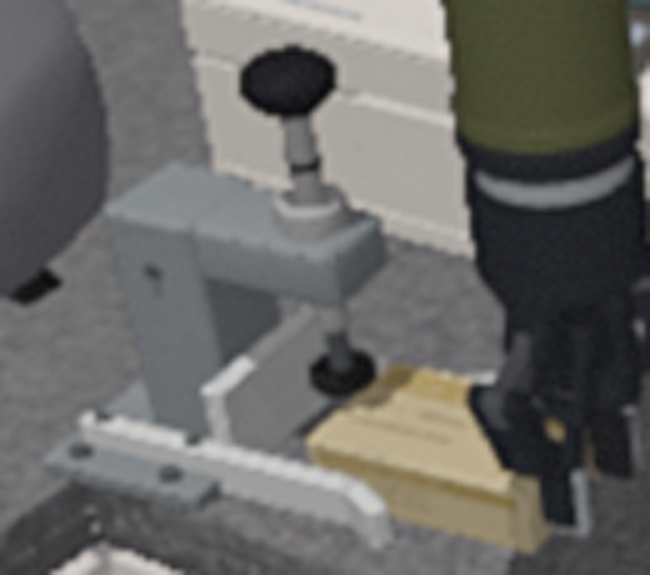

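View pics/t8.png

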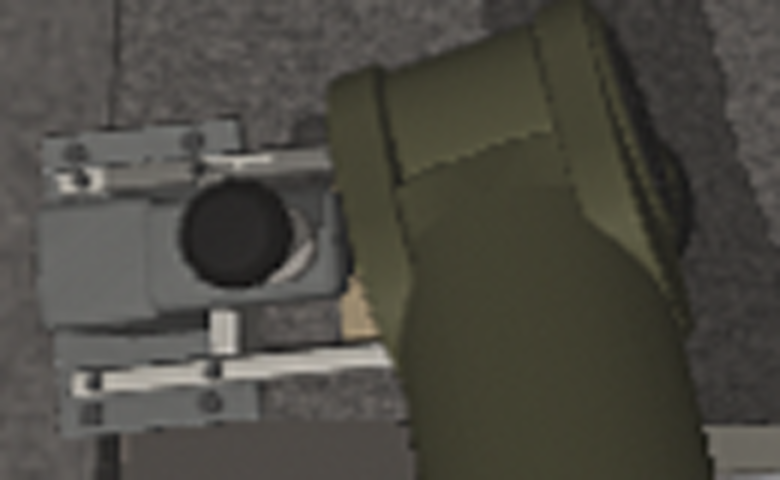

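```bash
python3 - <<'E'
from h import *
d=cam("top")
for z in(.2,.25,.3,.35,.4): print(z,[plane(d,150+x/6,235+y/6,z).round(3)[:2] for x,y in((330,85),(350,250),(340,170))])
s=cam("scene")
for z in (.2,.25,.3,.35):print(z,proj(s,[.501,.0576,z]), proj(d,[.501,.0576,z]))
cv2.imwrite("pics/s9.png",s["color"][:,:,::-1])
E
```

```text
0.2 [array([0.543, 0.149]), array([0.482, 0.139]), array([0.511, 0.144])]
0.25 [array([0.537, 0.138]), array([0.479, 0.129]), array([0.507, 0.133])]
0.3 [array([0.532, 0.127]), array([0.477, 0.118]), array([0.504, 0.123])]
0.35 [array([0.527, 0.116]), array([0.474, 0.108]), array([0.5  , 0.112])]
0.4 [array([0.522, 0.105]), array([0.472, 0.097]), array([0.496, 0.101])]
0.2 (np.float64(220.39251923100105), np.float64(200.20438039271238)) (np.float64(245.50419557056875), np.float64(268.4032365503458))
0.25 (np.float64(217.8392780655443), np.float64(177.7745959318203)) (np.float64(242.32179960977953), np.float64(266.82568301276103))
0.3 (np.float64(215.11890858349216), np.float64(153.8766179570285)) (np.float64(238.83672720541588), np.float64(265.0980889710442))
0.35 (np.float64(212.21444588976308), np.float64(128.36141278314068)) (np.float64(235.00364119927258), np.float64(263.1979802280208))
```

View pics/s9.png

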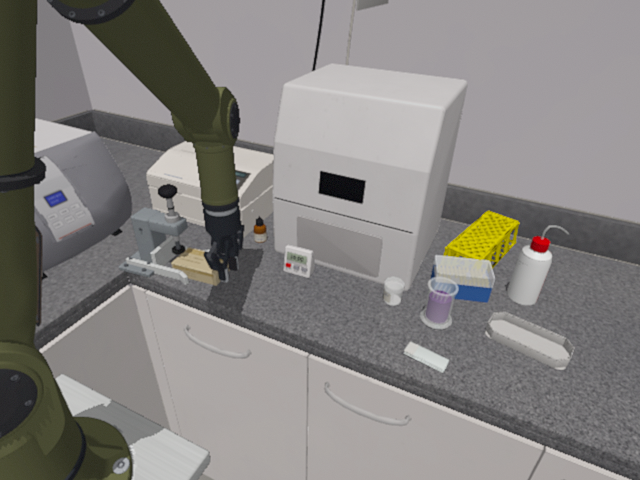

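```bash
python3 -m creep '[147,0.006,0,0,0,0,0, 147,0.012,0,0,0,0,0, 147,0.018,0,0,0,0,0, 147,0.024,0,0,0,0,0, 147,0.029,0,0,0,0,0, 147,0.033,0,0,0,0,0, 147,0.035,0,0,0,0,0, 147,0.035,0,0,0,0,0]'
```

```text
t: 13.12
ee_pos: [0.4973, 0.0915, 0.0073]
orientation: [0.001, 0.667, 0.745, 0.0]
ft_force: [0.2, 0.3, 0.3]
width: 0.0364
```

```bash
python3 -m creep '[147,0.001,0,0,0,0,0, 147,0.002,0,0,0,0,0, 147,0.003,0,0,0,0,0, 147,0.004,0,0,0,0,0]'
```

```text
t: 13.62
ee_pos: [0.4968, 0.0954, 0.0072]
orientation: [0.001, 0.667, 0.745, 0.0]
ft_force: [-0.3, 0.0, -0.4]
width: 0.0362
```

```bash
python3 -m creep '[147,0.001,0,0,0,0,0, 147,0.002,0,0,0,0,0, 147,0.003,0,0,0,0,0, 147,0.004,0,0,0,0,0]'; python3 -m creep '[147,0.001,0,0,0,0,0, 147,0.002,0,0,0,0,0]'
python3 - <<'E'
from h import *
d=cam("scene"); cv2.imwrite("pics/s10.png",cv2.resize(d["color"][175:290,110:240,::-1],None,fx=5,fy=5,interpolation=cv2.INTER_CUBIC))
d=cam("wrist"); cv2.imwrite("pics/w10.png",d["color"][:,:,::-1])
E
```

```text
t: 14.12
ee_pos: [0.4965, 0.0987, 0.0073]
orientation: [0.002, 0.667, 0.745, -0.0]
ft_force: [0.7, -3.7, 0.2]
width: 0.0362
t: 14.38
ee_pos: [0.4965, 0.0987, 0.0073]
orientation: [0.003, 0.667, 0.745, -0.001]
ft_force: [-0.0, -7.6, 2.0]
width: 0.0358
```

View pics/s10.png

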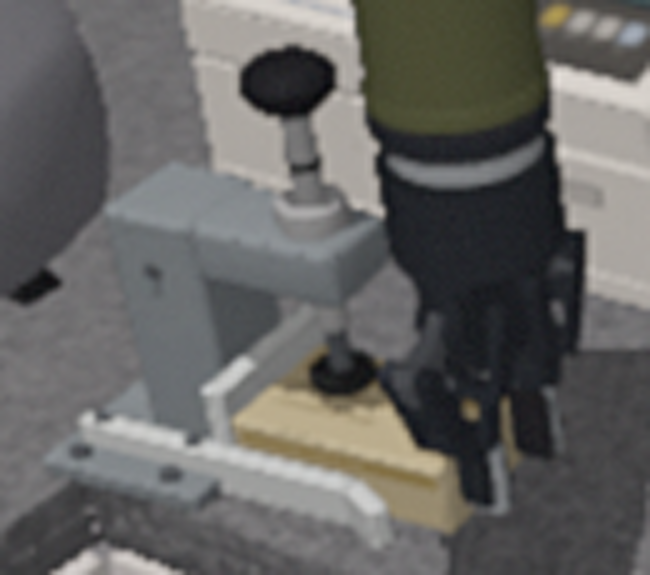

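View pics/w10.png

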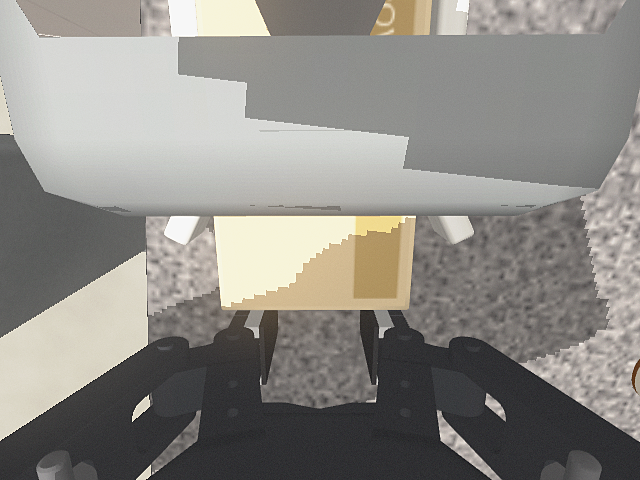

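```bash
python3 - <<'E'
from h import *
d=cam("wrist");p=np.radians(6.2); ex=np.array([np.cos(p),np.sin(p),0]); ep=np.array([-np.sin(p),np.cos(p),0])
A=plane(d,222,307,.034);B=plane(d,409,307,.034);E=plane(d,178,243,.022);F=plane(d,461,243,.022)
for n,q in zip("ABEF",(A,B,E,F)): print(n,q,q@ex,q@ep)
s=robot.sense(); print(s["ft_force"],s["wrist_torque"])
print("carton lat",(A+B)@ex/2,"mouth lat",(E+F)@ex/2,"stick",(E+F-A-B)@ep/2)
E
```

```text
A [0.46208975 0.10753842 0.034     ] 0.47100105063740266 0.057004025087120165
B [0.5284795  0.11478271 0.034     ] 0.5377848657123876 0.05703589413654196
E [0.44190495 0.12582662 0.022     ] 0.45290942278799234 0.07736520799897977
F [0.54715186 0.13733807 0.022     ] 0.5587839708600074 0.07744272669151787
[ 0.58250371 -6.16166955  1.23995536] [-1.20594379 -0.08070791  0.09731094]
carton lat 0.5043929581748952 mouth lat 0.5058466968239999 stick 0.020384007733417753
```

```bash
python3 -m creep '[147,-0.01,0,0,0,0,0, 147,-0.04,0,0,0,0,0, 147,-0.06,0,0,0,0,0, 255,-0.06,0,-0.05,0,0,0, 255,-0.06,0,-0.11,0,0,0, 255,-0.06,0,-0.17,0,0,0, 255,-0.06,0,-0.23,0,0,0, 255,-0.06,0,-0.27,0,0,0, 255,-0.03,0,-0.27,0,0,0, 255,-0.03,0,-0.27,0,0,0, 255,-0.03,0,-0.27,0,0,0, 255,-0.03,0,-0.27,0,0,0]'
python3 - <<'E'
from h import *
s=robot.sense(); print(s["ee_pos"],s["ft_force"],s["width"],s["joint_pos"])
d=cam("wrist"); cv2.imwrite("pics/w11.png",d["color"][:,:,::-1])
d=cam("scene"); cv2.imwrite("pics/s11.png",cv2.resize(d["color"][175:290,110:240,::-1],None,fx=5,fy=5,interpolation=cv2.INTER_CUBIC))
E
```

```text
t: 16.02
ee_pos: [0.4991, 0.0694, 0.2768]
orientation: [0.002, 0.667, 0.745, -0.002]
ft_force: [-0.6, -0.4, 0.3]
width: -0.0001
[0.49906115 0.06936749 0.27683818] [-0.64099647 -0.42819901  0.30741   ] -6.819989096003397e-05 [ 0.46242729  0.01571546 -0.65826049  1.71567871  0.01542583  1.41353604
 -0.08895506]
```

View pics/w11.png

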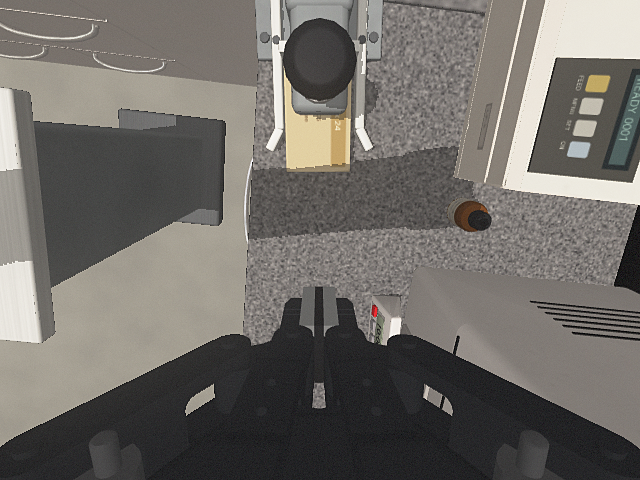

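View pics/s11.png

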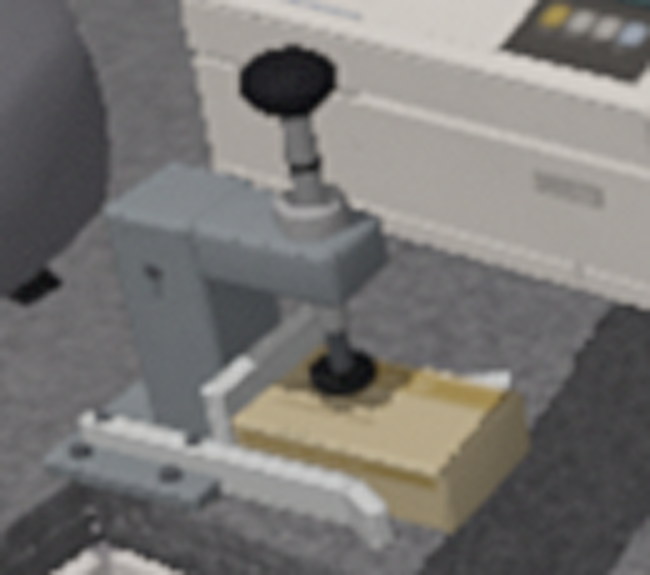

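```bash
python3 - <<'E'
from h import *
from scipy.spatial.transform import Rotation as Ro
d=cam("wrist"); g=cv2.cvtColor(d["color"],cv2.COLOR_RGB2GRAY)[5:115,270:370]
m=(g<70).astype(np.uint8);k,l,st,c=cv2.connectedComponentsWithStats(m); i=1+np.argmax(st[1:,4]); u=(st[i,0]+270+(st[i,2]-1)/2, st[i,1]+5+(st[i,3]-1)/2); print(st[i],u)
for z in(.195,.2,.207): print(z,plane(d,*u,z))
t=cam("scene"); print(tri(d,u,t,(167.2,191.0)))
s=robot.sense();q=s["orientation"];R=Ro.from_quat(q[[1,2,3,0]]).as_matrix()
for X in (plane(d,*u,.199),[.4887,.1853,0]): print(R.T@(np.array([*X[:2],s["ee_pos"][2]])-s["ee_pos"]))
A=plane(d,286,170.5,.034);B=plane(d,350,171,.034);E=plane(d,273,150,.022);F=plane(d,366,150,.022);print(A,B,E,F)
E
```

```text
[  12   14   75   82 4317] (np.float64(319.0), np.float64(59.5))
0.195 [0.48829087 0.18445612 0.195     ]
0.2 [0.48839531 0.18341342 0.2       ]
0.207 [0.48854153 0.18195365 0.207     ]
(array([0.48779481, 0.18486156, 0.19593551]), np.float64(0.0015604691703852537))
[ 0.11427496  0.00169599 -0.00063067]
[ 0.11590726  0.00220326 -0.00063916]
[0.46148376 0.10740293 0.034     ] [0.52959055 0.11426537 0.034     ] [0.44465689 0.12670641 0.022     ] [0.54505036 0.13760275 0.022     ]
```

```bash
python3 -m creep '[255,0.05,0.002,0,0,0,0, 255,0.09,0.002,0,0,0,0, 255,0.115,0.002,0,0,0,0, 255,0.115,0.002,0.02,0,0,0, 255,0.115,0.002,0.045,0,0,0, 255,0.115,0.002,0.06,0,0,0, 255,0.115,0.002,0.06,0,0,0, 255,0.115,0.002,0.06,0,0,0]'
python3 - <<'E'
from h import *
s=robot.sense(); print(s["ee_pos"],s["ft_force"])
d=cam("scene"); cv2.imwrite("pics/s12.png",cv2.resize(d["color"][155:290,110:240,::-1],None,fx=4,fy=4,interpolation=cv2.INTER_CUBIC))
E
```

```text
t: 17.23
ee_pos: [0.4892, 0.1842, 0.2174]
orientation: [0.003, 0.667, 0.745, -0.001]
ft_force: [-0.1, 0.3, -1.2]
width: 0.0001
[0.48921847 0.1841993  0.21739157] [-0.14932682  0.27309344 -1.15193022]
```

View pics/s12.png

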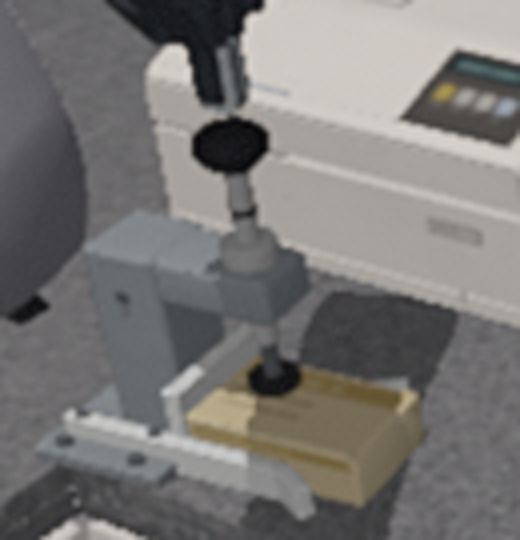

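```bash
python3 -m creep '[255,0,0,0.004,0,0,0, 255,0,0,0.008,0,0,0, 255,0,0,0.011,0,0,0, 255,0,0,0.011,0,0,0]'; python3 -m creep '[255,0,0,0.002,0,0,0, 255,0,0,0.004,0,0,0, 255,0,0,0.006,0,0,0, 255,0,0,0.006,0,0,0]';  python3 -m creep '[255,0,0,0.002,0,0,0, 255,0,0,0.004,0,0,0, 255,0,0,0.006,0,0,0, 255,0,0,0.006,0,0,0]'
```

```text
t: 17.77
ee_pos: [0.4893, 0.1841, 0.2066]
orientation: [0.003, 0.667, 0.745, -0.001]
ft_force: [-0.6, -0.4, 1.9]
width: -0.0002
t: 18.27
ee_pos: [0.4894, 0.1842, 0.2006]
orientation: [0.003, 0.667, 0.745, -0.001]
ft_force: [-0.6, -1.3, 2.4]
width: -0.0
t: 18.77
ee_pos: [0.4895, 0.1842, 0.1952]
orientation: [0.003, 0.667, 0.745, -0.001]
ft_force: [-3.1, -1.7, 7.4]
width: -0.0002
```

```bash
python3 -m creep '[255,0,0,0.002,0,0,0, 255,0,0,0.004,0,0,0, 255,0,0,0.005,0,0,0, 255,0,0,0.005,0,0,0]'
python3 - <<'E'
from h import *
for i in range(4):
    s=robot.sense(); print(s["ee_pos"],s["ft_force"]); d=cam("scene")
cv2.imwrite("pics/s13.png",cv2.resize(d["color"][185:265,140:210,::-1],None,fx=7,fy=7,interpolation=cv2.INTER_CUBIC))
E
```

```text
t: 19.27
ee_pos: [0.4894, 0.1842, 0.1912]
orientation: [0.003, 0.667, 0.745, -0.001]
ft_force: [-3.5, -1.5, 10.4]
width: -0.0002
[0.48942843 0.18420504 0.19121653] [-3.48896579 -1.53257968 10.37264221]
[0.48945569 0.18421657 0.19128376] [-3.36830141 -2.21848592 11.36118577]
[0.48945201 0.18422522 0.19128107] [-4.65775546 -2.01234293 10.18158944]
[0.48946024 0.1842197  0.19129   ] [-3.28015133  0.04260577 10.71782941]
```

View pics/s13.png

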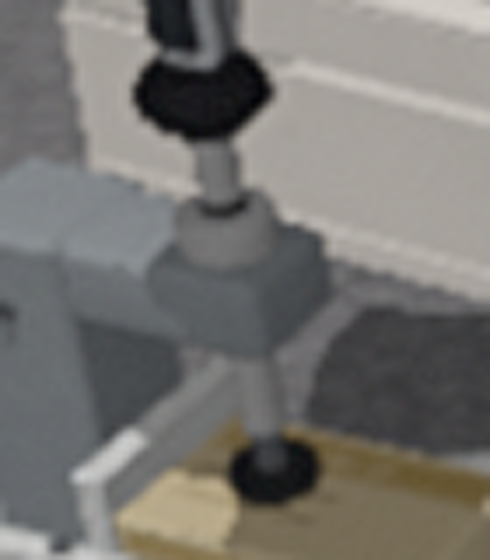

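```bash
python3 -m creep '[255,0,0,0.0017,0,0,0, 255,0,0,0.0034,0,0,0, 255,0,0,0.0034,0,0,0, 255,0,0,0.0034,0,0,0, 255,0,0,0.0034,0,0,0]'
python3 - <<'E'
from h import *
for i in range(4):
    s=robot.sense(); print(s["ee_pos"],s["ft_force"]); d=cam("scene")
o=[.4884,.1846]
print("collar top centre",proj(d,[*o,.140]),"ring if .018",proj(d,[*o,.142]))
cv2.imwrite("pics/s14f.png",d["color"][:,:,::-1])
cv2.imwrite("pics/s14.png",cv2.resize(d["color"][200:230,155:190,::-1],None,fx=18,fy=18,interpolation=cv2.INTER_CUBIC))
d=cam("top");cv2.imwrite("pics/t14.png",d["color"][:,:,::-1])
E
```

```text
t: 20.1
ee_pos: [0.4895, 0.1842, 0.1892]
orientation: [0.004, 0.667, 0.745, -0.001]
ft_force: [-4.2, -1.4, 11.5]
width: -0.0002
[0.48945739 0.1842373  0.18923174] [-4.2236379  -1.35000615 11.46683807]
[0.48948353 0.18421522 0.1892352 ] [-3.56281625 -1.79999277 11.82599176]
[0.48944327 0.18422987 0.18921243] [-4.13503668 -2.10626837 11.88354905]
[0.48945876 0.18423961 0.1892291 ] [-5.34631265 -2.15052527 11.81357482]
collar top centre (np.float64(172.13059905662075), np.float64(213.80289380796717)) ring if .018 (np.float64(171.9834810284331), np.float64(213.01018317966648))
```

View pics/s14.png

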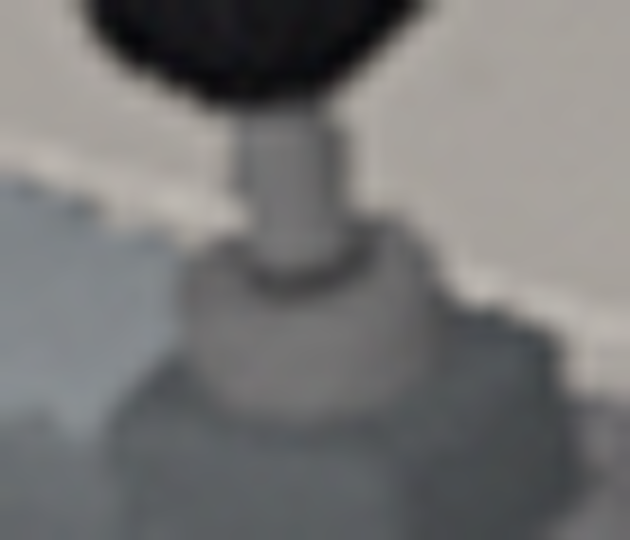

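View pics/s14f.png

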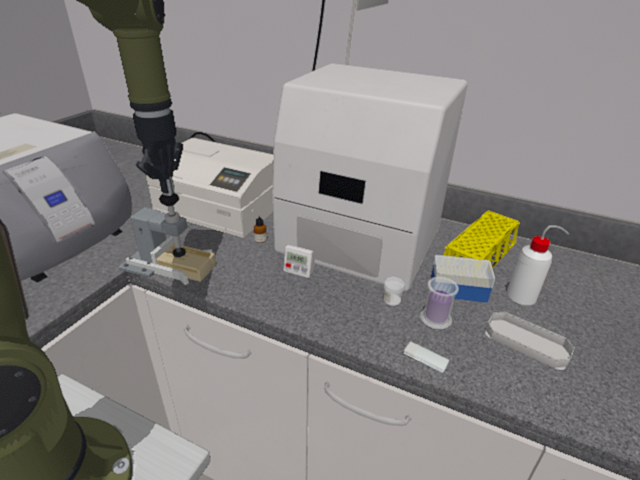

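```bash
python3 - <<'E'
from h import *
a=cv2.imread("pics/s14f.png")
cv2.imwrite("pics/s15.png",cv2.resize(a[175:290,110:240],None,fx=5,fy=5,interpolation=cv2.INTER_CUBIC))
E
```

```text
(no output)
```

View pics/s15.png

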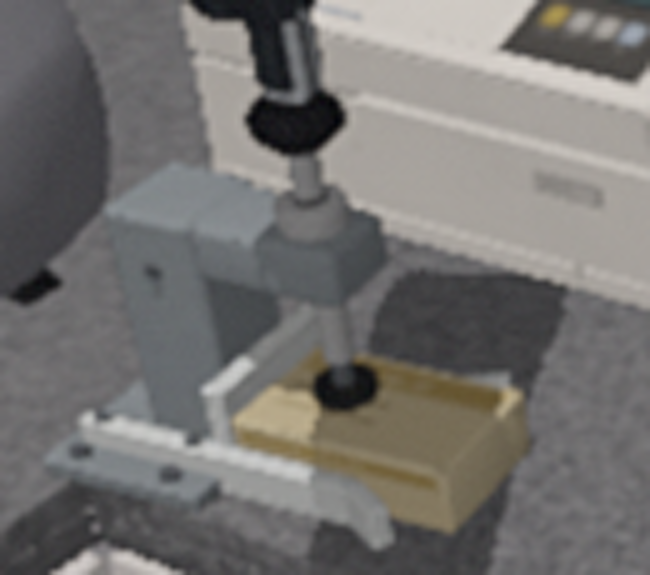

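The carton is still home against the stop, with its near corner at (455,530) just as before the press. The foot is on the carton and the ring is at the top of the collar.

```bash
python3 - <<'E'
from station import robot
print(robot.hand_in()); s=robot.sense(); print(s["t"],s["ee_pos"],s["ft_force"])
E
```

```text
the job is handed in; nothing more can be done
None
the job is handed in; nothing more can be done
```

The carton is home in the press, and the knob was being held down at about 18 mm when I handed in, at about 20 s.

**What I did:** I slid the carton about 37 mm sideways with the closed fingers to line it up with the bay. I then pushed it in from behind with two fingertips until it met the stop, without gripping or lifting it. Last, I pressed the knob down with the closed fingers and left the arm holding it there.

**Last checks:**
- **Carton:** it sticks 20.4 mm out of the mouth, against the 20 mm expected. The push-back rose to about 7 N at the stop, and the carton did not move during pressing.
- **Knob:** the fingertips are at z = 0.1892 m, which is 17.8 mm down. The push-back is about 11.7 N, against the 11.5 N expected at 18 mm. The picture shows the dark ring at the collar's top, though the ring is too small in the image to measure finely.
- **Other things:** the jar, oil, timer, coplin and slides look undisturbed in the last scene picture.

**One disagreement:** there is a sideways force of about 4–5 N on the tool while it holds. I did not explain it, and the pose stayed steady with it.

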